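# Push the carton home between the guide rails

## Task

Straighten the white carton on the slideway and push it gently down the lane between the two guide rails, up to the end stop, with neither the carton nor the robot touching a rail on the way. Only push it: it must stay flat on the slideway and not be lifted. Leave it straight and at rest, let go of it, and do not disturb the other things on the table.

Things in the scene. Friction and masses are not known exactly. Their poses are not given: they have to be found in the camera images.
- slideway: raised grey slideway fixed on the table: deck 110 (x) x 380 (y) mm, its level top 170 mm above the table, on two legs, with two rails and an end stop. Origin: on the table under the lane's middle line; z up; y along the lane, the push goes to -y. Lane 86 mm wide (x = -43 to +43). Bare loading apron, where the carton starts: y = +55 to +205 mm. Carton home: its origin at x = 0, y = -107 mm
- rail_near: guide rail on the slideway's -x side: upright aluminium strip 8 mm thick (x = -43 to -51 of the slideway), 210 mm long, from y = -155 to its mouth at y = +55 of the slideway, its top 30 mm above the deck; origin at the middle of its underside, on the deck
- rail_far: guide rail on the slideway's +x side, the same (x = +43 to +51)
- end_stop: rigid cross strip between the rails at the closed end of the lane, its top 30 mm above the deck, with a rubber pad 60 mm wide; origin: on the deck, middle of its contact face, which is at y = -155 mm of the slideway
- carton: white carton with a tan top, 62 (x) x 95 (y) x 50 (z) mm, 0.13 to 0.24 kg, closed and rigid, loose on the loading apron with its long side along the lane, up to about 15 degrees askew and 14 mm off the middle line; its y axis points along the slideway's y. Origin: centre of its underside, 170 mm above the table on the deck. It slides with dry friction and stays where it is left
- small_carton: bystander: small brown carton, 55 x 70 x 66 mm, origin centre of underside
- tape_measure: bystander: yellow tape measure, 37 x 77 x 60 mm, origin centre of underside
- gear: bystander: grey gear, 60 mm across, 21 mm high, origin centre of underside
- bearing: bystander: ball bearing, 52 mm across, 15 mm high, origin centre of underside
Things that resemble listed ones, but are neither listed nor needed, are in the scene too. Of the things like the carton, leave any that is red; of the rest the larger one is meant.

How it is judged:
On the way:
1. the carton is half-way down the lane, between the rails (y of carton in the frame of slideway below 0.02 m and x of carton in the frame of slideway between -0.012 and 0.012 m and angle between the y axis of carton and the y axis of slideway, either way round below 0.15 rad), for 0.1 s.
At the end, for the whole second after the job is handed in: The carton stands flat and at rest on the slideway between the rails, its front within 10 mm of the end stop, its middle within 12 mm of the lane's middle line and turned no more than 0.15 rad from it (x of carton in the frame of slideway between -0.012 and 0.012 m and angle between the y axis of carton and the y axis of slideway, either way round below 0.15 rad and y of carton in the frame of slideway between -0.115 and -0.097 m and z of carton in the frame of slideway between 0.167 and 0.173 m and angle between carton's own z axis and vertical below 0.05 rad and linear speed of carton below 0.01 m/s); the robot touches nothing.
It fails at once if the carton or the robot touches the near guide rail (contact force between carton and rail_near above 0.3 N or contact force between any of the arm, the fingers and rail_near above 0.5 N).
It fails at once if the carton or the robot touches the far guide rail (contact force between carton and rail_far above 0.3 N or contact force between any of the arm, the fingers and rail_far above 0.5 N).
It fails at once if the carton is lifted more than 6 mm off the slideway or tipped (z of carton in the frame of slideway above 0.176 m or angle between carton's own z axis and vertical above 0.2 rad).
It fails at once if the carton is shoved, pinched or rammed against the end stop with more than 25 N (contact force between the fingers and carton above 25 N or contact force between carton and end_stop above 25 N).
It fails at once if a bystander (small carton, tape measure, gear or bearing) is moved more than 10 mm (distance of any of small_carton, tape_measure, gear, bearing from where it was at the start of the episode above 0.01 m).
It also fails if it takes over 64 s, if anything falls off the work surface, if the arm or the gripper's body presses on something with over 40 N, if the wrist force passes 120 N, or if a joint passes its speed limit or range.

## Robot

A 6-joint arm with a two-finger parallel gripper is mounted at the origin on a cart in front of the work surface, level with it; the furniture and walls round the work are solid. World frame = base frame: x ahead of the robot, y to its left, z up, the work surface at z = 0. Lengths are in m, angles in rad, forces in N, time in s.
With the tool pointing down it reaches from about 0.225 to 0.875 m from the base axis. Payload 3.4 kg.
Tool frame: the origin (TCP) lies midway between the tips of the shut fingers; the grasp point (between the pads) lies 19 mm behind it; z points along the fingers, y is the line along which they close (so a half turn about z gives the same grasp; the last joint's range is limited). The gripper opens to 85 mm and grips with 20 to 120 N. Pads are 22 mm wide; open, the fingers measure 114 mm over their backs; the gripper's body (76 mm by 85 mm) begins 54 mm behind the grasp point. The pads swing forward as they close: fully open they stand 13 mm farther back than shut.
Start: joints at [1.159, 0.276, 1.505, -0, 1.361, -0.121], TCP at [0.165, 0.551, 0.231] pointing down, gripper open.
Joint ranges: [-2.89, 2.89], [-0.75, 2.08], [0.22, 2.7], [-1.18, 4.32], [0.11, 2.71], [-2.7, 2.7]. Speed limits (rad/s): [2.57, 2.57, 3.14, 3.14, 3.14, 3.14].

## Interface

Orientations are given as a unit quaternion [w, x, y, z].
In Python, from rig import * gives the robot as it stands.
- The arm moves only by the tool apply_moves, never from a script. Its argument "steps" is one flat list of numbers, 4 for each row, row after row: the shift along the world's x, y, z in cm, then the turn about the world's z in degrees. A call has 1 to 8 rows; each row is the pose to reach, as a shift and turn from the pose commanded when the call began; what a row does not reach only later rows make up. A row lasts 1/12 s, in which the tool goes at most 41.7 mm and 7.16 degrees, less where a joint would pass 70% of its speed; a pose out of reach is approached as far as the arm can. A call with a gripper value outside its range is refused whole. "jaw" is the closure in counts, from 0 (fully open) to 255 (shut), set as the call begins (left out, the last holds). The fingers move at their own pace and stop on an object; "newtons" is the grip in N (left out, the last holds). Time passes only in rows, so rows that repeat a pose let the fingers close. It gives the time, the measured TCP pose, the force, the opening and the grip force at its end, in the units of the state.
- get_state(): the state, without advancing time (a new reading comes with each control period).
- get_image(name): name is "side" or "top" or "wrist"; returns the picture (384x512x3 uint8, red, green, blue); there is no depth.
- calibration(name): a dict with "fx", "fy", "cx", "cy" (pixels), "k1" (the pictures are not rectified: a ray, as slopes to the right and down, at radius r is drawn at 1 + k1 r^2 times it, then the intrinsics apply), "xyz" and "rotation" of the camera in the world. Camera axes: x right, y up, looking along -z (the intrinsics and any distortion apply to the point x, -y, -z); pixel columns grow to the right and rows downward; lengths in m; the calibration is good to about 2 mm. A picture is of the moment at which its call begins: read the wrist's pose just before it. calibration takes no time and is no camera call; for the wrist camera it gives the pose at the moment of the call.
- sign_off(): hands the job in; it is judged then, once.
The state is a dict: "clock": time; "qpos": joint angles; "qd": joint speeds; "effort": joint torques, N m; "position": TCP position; "ee_rot": TCP orientation; "contact_force": force on the tool from outside, world axes, zero at the start; "moment": the same for the moment, N m; "width": finger opening in m; "gripper_force": force on a finger pad.
Only numpy, scipy, OpenCV 4.12 (cv2) and the standard library are available. Lean on these libraries where they do the work, as an engineer would, in place of code of your own. Each camera call takes 0.05 s, during which the arm holds its last target. There are 200 camera calls.

## Working session

There is one attempt and no reset: what is moved stays moved. The work goes in short steps, Python scripts to look and compute and a tool call to move; the robot and the scene stay as the last step left them, time stands still between calls to the robot, and variables do not carry over. Pictures are saved under pics/ and viewed, at most 10 in all, crops included, and the job is handed in when it is done.

Besides the shell and the picture viewer there is one more tool, called after "Emit:" by a JSON object that holds its "name" and its "arguments". apply_moves: Moves the arm, as the interface text tells. Its arguments: {"type":"object","properties":{"steps":{"type":"array","items":{"type":"number"}},"jaw":{"type":"number"},"newtons":{"type":"number"}},"required":["steps"]}

```bash
mkdir -p pics
python3 - <<'E'
from rig import *
import cv2
for n in("top","side"):
    cv2.imwrite(f"pics/{n}0.png",cv2.cvtColor(get_image(n),cv2.COLOR_RGB2BGR))
    print(n,calibration(n))
s=get_state();print(s["position"],s["ee_rot"],s["clock"])
E
```

```text
top {'fx': 391.0434775174454, 'fy': 391.0434775174454, 'cx': 256.79125656598944, 'cy': 194.09936765332205, 'k1': -0.09108035100846845, 'xyz': array([0.270723  , 0.02858431, 1.33209774]), 'rotation': array([-0.6660399 , -0.07052926,  0.08056257,  0.73819113])}
side {'fx': 361.98084142093575, 'fy': 361.98084142093575, 'cx': 257.18959369921976, 'cy': 195.18226934082452, 'k1': -0.042918003742949185, 'xyz': array([-0.05074989, -0.33702133,  0.73280364]), 'rotation': array([ 0.79908523,  0.34905561, -0.19046993, -0.450937  ])}
[0.16468828 0.55043817 0.23052793] [-2.15018926e-04  1.44893064e-01  9.89446988e-01 -7.82273000e-04] 0.1
```

View pics/top0.png

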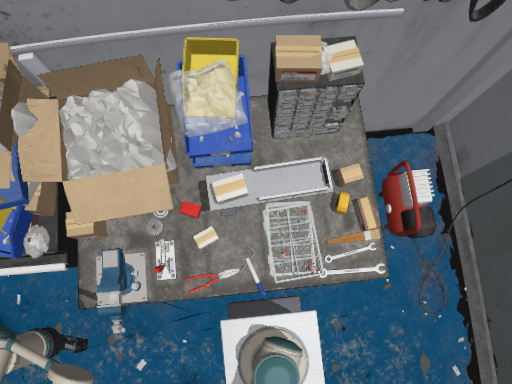

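View pics/side0.png

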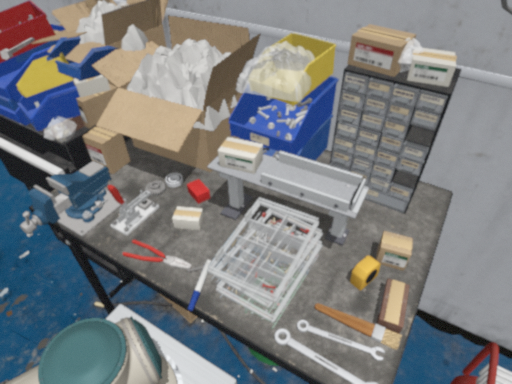

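```bash
cat > h.py <<'E'
from rig import *
import cv2, numpy as np
from scipy.spatial.transform import Rotation as R
def K(c): return np.array([[c["fx"],0,c["cx"]],[0,c["fy"],c["cy"]],[0,0,1.]])
def toplane(c,px,z):
    "pixels -> world xy on height z"
    p=cv2.undistortPoints(np.float64(px).reshape(-1,1,2),K(c),np.array([c["k1"],0,0,0.])).reshape(-1,2)
    w,x,y,zz=c["rotation"]
    d=R.from_quat([x,y,zz,w]).apply(np.c_[p[:,0],-p[:,1],-np.ones(len(p))])
    return (c["xyz"]+d*((z-c["xyz"][2])/d[:,2])[:,None])
def topix(c,P):
    w,x,y,zz=c["rotation"]
    q=R.from_quat([x,y,zz,w]).inv().apply(np.float64(P)-c["xyz"])
    q=q*[1,-1,-1]
    return cv2.projectPoints(q,np.zeros(3),np.zeros(3),K(c),np.array([c["k1"],0,0,0.]))[0].reshape(-1,2)
def save(name,im,box=None,s=1):
    if box: im=im[box[1]:box[3],box[0]:box[2]]
    cv2.imwrite(name,cv2.cvtColor(cv2.resize(im,None,fx=s,fy=s,interpolation=cv2.INTER_CUBIC),cv2.COLOR_RGB2BGR))
E
python3 - <<'E'
import cv2,numpy as np
a=cv2.imread("pics/top0.png")[150:215,195:345]; b=cv2.imread("pics/side0.png")[130:225,205:375]
a=cv2.resize(a,(690,299),interpolation=cv2.INTER_CUBIC)   #4.6x
b=cv2.resize(b,(510,285),interpolation=cv2.INTER_CUBIC)   #3x
o=np.zeros((590,690,3),np.uint8);o[:299]=a;o[300:585,:510]=b
cv2.imwrite("pics/c0.png",o)
E
```

```text
(no output)
```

View pics/c0.png

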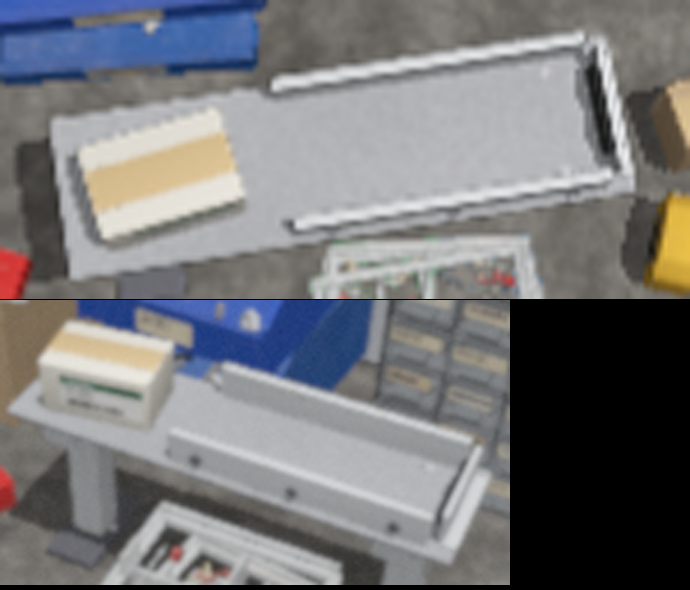

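Run:
```python
from h import *
c=calibration("top"); im=cv2.cvtColor(cv2.imread("pics/top0.png"),cv2.COLOR_BGR2RGB)
f=lambda L:np.float64(L)/4.6+[195-.4,150-.4]
# bright mask
g=im.astype(int); m=(g.min(2)>195).astype(np.uint8)
def rail(a,b):
    a,b=f([a,b]); d=(b-a)/np.linalg.norm(b-a); n=np.array([-d[1],d[0]])
    pts=[]
    for t in np.linspace(4,np.linalg.norm(b-a)-6,50):
        s=np.linspace(-4,4,41); P=a+d*t+n*s[:,None]
        v=cv2.remap(im.astype(np.float32).mean(2),np.float32(P[:,:1]),np.float32(P[:,1:]),1).ravel()
        w=np.clip(v-v.max()+50,0,None); pts.append(P.T@w/w.sum())
    return toplane(c,pts,0.2)[:,:2]
far=rail((272,82),(585,40)); near=rail((292,225),(612,176))
for n,q in(("far",far),("near",near)):
    vx,vy,x,y=cv2.fitLine(np.float32(q),cv2.DIST_HUBER,0,.01,.01).ravel(); print(n,np.degrees(np.arctan2(vy,vx)),x,y)
print("gap",np.round(far.mean(0)-near.mean(0),4))
print("rail mouths/ends far",toplane(c,f([(270,86),(600,38)]),.2)[:,:2],"near",toplane(c,f([(289,226),(633,178)]),.2)[:,:2])
print("deck open end",toplane(c,f([(52,120),(70,277)]),.17)[:,:2])
C=toplane(c,f([(78,155),(218,110),(245,198),(106,243)]),.22)[:,:2]
print("carton corners",C, "sides",np.linalg.norm(C-np.roll(C,-1,0),axis=1))
# auto mask of carton top
hsv=cv2.cvtColor(im,cv2.COLOR_RGB2HSV); mm=np.zeros_like(m); 
mm=((g[...,0]>205)&(g[...,0]-g[...,2]>4)).astype(np.uint8); mm[:, :208]=0; mm[:,252:]=0; mm[:170]=0; mm[205:]=0
k=max(cv2.findContours(mm,0,1)[0],key=cv2.contourArea); B=cv2.boxPoints(cv2.minAreaRect(k)); W=toplane(c,B,.22)[:,:2]
print(W, np.linalg.norm(W-np.roll(W,-1,0),axis=1), W.mean(0))
s=calibration("side"); print("wrist",calibration("wrist"))
```

```text
far -87.13615 0.60103416 -0.08081506
near -86.840294 0.5105338 -0.10393455
gap [0.0913 0.0038]
rail mouths/ends far [[ 0.59579064  0.00191905]
 [ 0.60658546 -0.21812254]] near [[ 0.50159039 -0.00079727]
 [ 0.51035811 -0.22612289]]
deck open end [[0.59588245 0.14866811]
 [0.48839211 0.14489643]]
carton corners [[0.55716667 0.12869718]
 [0.57756457 0.03712023]
 [0.51836216 0.0255717 ]
 [0.49840505 0.11557866]] sides [0.09382117 0.06031828 0.09219294 0.06020816]
[[0.56024656 0.12856751]
 [0.57892217 0.03790769]
 [0.52028383 0.02659608]
 [0.50207074 0.11632559]] [0.09256339 0.05971941 0.09155928 0.05944989] [0.54038083 0.07734922]
wrist {'fx': 341.55256844561313, 'fy': 341.55256844561313, 'cx': 255.54514341958262, 'cy': 187.04070875478166, 'k1': 0.016588533832114352, 'xyz': array([0.08946679, 0.57214728, 0.3734758 ]), 'rotation': array([ 0.79237273, -0.12327456, -0.09120767,  0.59044898])}
```

Emit:
{"name": "apply_moves", "arguments": {"steps": [0,0,3,-5,0,-3,6,-12,1,-6.5,9,-19,2.5,-10,9,-26,4,-13.5,9,-33,5.5,-17,9,-40,7,-20.5,9,-47,8.5,-24,9,-54], "jaw": 255, "newtons": 20}}

```text
clock: 0.77
position: [0.2498, 0.309, 0.3211]
ee_rot: [0.0, 0.58, 0.814, -0.0]
contact_force: [0.9, -0.6, -0.3]
width: 0.0001
gripper_force: 0.0
```

Emit:
{"name": "apply_moves", "arguments": {"steps": [2,-3.5,0,-4,4,-7,0,-8,6.5,-10.5,0,-12,9.5,-14,0,-16,12.5,-17,0,-16,16,-19,0,-16,19,-20.4,0,-16,21,-20.4,0,-16]}}

```text
clock: 1.43
position: [0.4631, 0.1032, 0.3207]
ee_rot: [0.001, 0.688, 0.726, -0.0]
contact_force: [-0.1, 0.6, -0.9]
width: 0.0002
gripper_force: 0.0
```

Run:
```python
from h import *
s=get_state();c=calibration("wrist");im=get_image("wrist");print(s["clock"],s["position"],s["ee_rot"],c)
cv2.imwrite("pics/w0raw.png",cv2.cvtColor(im,cv2.COLOR_RGB2BGR));save("pics/w0.png",im,None,1.5)
```

```text
1.4333 [0.46306155 0.10316674 0.32073292] [ 1.22127360e-03  6.87964501e-01  7.25743181e-01 -4.34847202e-04] {'fx': 341.55256844561313, 'fy': 341.55256844561313, 'cx': 255.54514341958262, 'cy': 187.04070875478166, 'k1': 0.016588533832114352, 'xyz': array([0.45769067, 0.18017247, 0.4634739 ]), 'rotation': array([ 0.98768357, -0.15411126, -0.00495094,  0.02657776])}
```

View pics/w0.png

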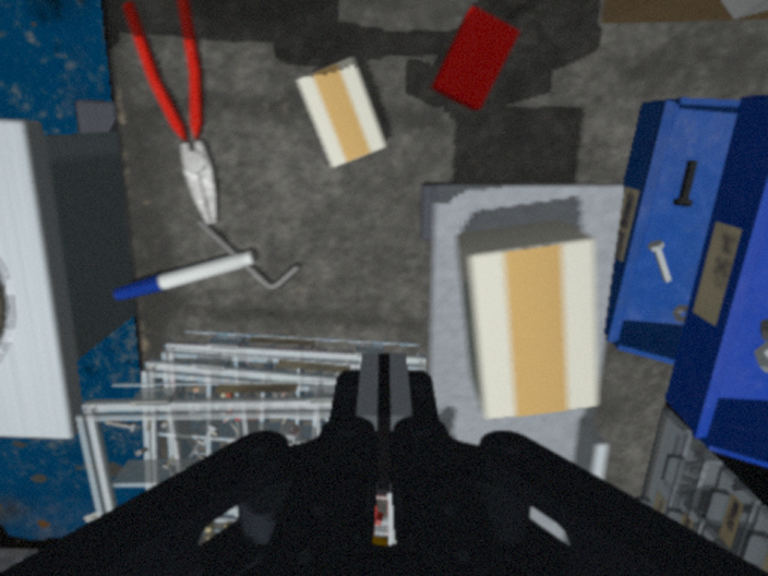

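```bash
cat >> h.py <<'E'
O=np.array([.5535,-.056]);YAW=np.radians(3.0)
def loc(P):
    d=np.asarray(P)[...,:2]-O; c,s=np.cos(YAW),np.sin(YAW)
    return np.stack([d[...,0]*c+d[...,1]*s,-d[...,0]*s+d[...,1]*c],-1)
def glob(L):
    L=np.asarray(L);c,s=np.cos(YAW),np.sin(YAW); return O+np.stack([L[...,0]*c-L[...,1]*s,L[...,0]*s+L[...,1]*c],-1)
E
python3 - <<'E'
from h import *
c={'fx': 341.55256844561313, 'fy': 341.55256844561313, 'cx': 255.54514341958262, 'cy': 187.04070875478166, 'k1': 0.016588533832114352, 'xyz': np.array([0.45769067, 0.18017247, 0.4634739 ]), 'rotation': np.array([ 0.98768357, -0.15411126, -0.00495094,  0.02657776])}
f=lambda L:np.float64(L)/1.5-.17
C=toplane(c,f([(469,250),(593,238),(598,406),(484,418)]),.22)[:,:2]
print(C,np.linalg.norm(C-np.roll(C,-1,0),axis=1),C.mean(0),loc(C),loc(C.mean(0)))
e=C[0]-C[3]+C[1]-C[2];print("yaw",np.degrees(np.arctan2(-e[0],e[1])))
D=toplane(c,f([(434,187),(629,185),(428,350)]),.17)[:,:2];print("deck corners",D,loc(D))
E
```

```text
[[0.50317913 0.12046896]
 [0.56251891 0.12962229]
 [0.58161346 0.03781708]
 [0.52115959 0.02699231]] [0.0600416  0.09376993 0.06141536 0.09519024] [0.54211777 0.07872516] [[-0.04101624  0.17886071]
 [ 0.01872127  0.18489589]
 [ 0.03298494  0.09221716]
 [-0.02795261  0.08457113]] [-0.00431566  0.13513622]
yaw 11.315475100139919
deck corners [[0.48880018 0.14383533]
 [0.59876316 0.15069455]
 [0.49357191 0.04236822]] [[-0.05415258  0.20294758]
 [ 0.05601869  0.20404239]
 [-0.05469777  0.10136981]]
```

Emit:
{"name": "apply_moves", "arguments": {"steps": [0,0,-3,0,0,0,-6,0,0.3,0.1,-9,0,0.6,0.2,-11,0,1,0.2,-12.6,0,1.6,0.2,-12.6,0,2.2,0.2,-12.6,0,2.6,0.2,-12.6,0]}}

```text
clock: 2.15
position: [0.4874, 0.109, 0.1964]
ee_rot: [0.001, 0.686, 0.727, 0.001]
contact_force: [0.1, 0.4, -0.1]
width: 0.0
gripper_force: 0.0
```

Emit:
{"name": "apply_moves", "arguments": {"steps": [0.2,0,0,0,0.4,0,0,0,0.6,0,0,0,0.8,0,0,0,0.8,0,0,0]}}

```text
clock: 2.57
position: [0.4943, 0.1089, 0.1957]
ee_rot: [0.0, 0.686, 0.727, 0.0]
contact_force: [-0.1, 0.9, 0.9]
width: -0.0001
gripper_force: 0.1
```

Emit:
{"name": "apply_moves", "arguments": {"steps": [0.15,0,0,0,0.3,0,0,0,0.45,0,0,0,0.6,0,0,0,0.6,0,0,0]}}

```text
clock: 2.98
position: [0.5004, 0.1089, 0.1953]
ee_rot: [0.0, 0.686, 0.727, 0.0]
contact_force: [-0.7, 0.2, 0.2]
width: -0.0004
gripper_force: 0.2
```

```bash
sed -i 's/O=np.array(.*/O=np.array([.5543,-.0572]);YAW=np.radians(3.0)/' h.py
cat >> h.py <<'E'
def look(tag,save_it=True):
    "carton top from the top and wrist cameras: colour mask, rectangle"
    for n in("top","wrist"):
        c=calibration(n);im=get_image(n);g=im.astype(int)
        # region: near carton in slideway frame
        P=topix(c,np.c_[glob(np.array([[-50,205],[50,205],[50,-155],[-50,-155]])/1e3),[.22]*4])
        if n=="top":
            roi=np.zeros(im.shape[:2],np.uint8);cv2.fillConvexPoly(roi,np.int32(P),1)
            m=((g[...,0]>195)&(g[...,0]-g[...,2]>4)).astype(np.uint8)*roi
            m=cv2.morphologyEx(m,cv2.MORPH_CLOSE,np.ones((3,3),np.uint8))
            k=max(cv2.findContours(m,0,1)[0],key=cv2.contourArea)
            W=toplane(c,cv2.boxPoints(cv2.minAreaRect(k)),.22)[:,:2]
            e=[W[(i+1)%4]-W[i] for i in range(4)];L=[np.linalg.norm(v) for v in e];i=int(np.argmax(L));v=e[i]*np.sign(e[i][1])
            print(n,"local mm",np.round(loc(W.mean(0))*1e3,1),"yaw rel",round(np.degrees(np.arctan2(-v[0],v[1])-YAW),1),"sides",np.round(L,3))
        if save_it and n=="wrist": np.save("pics/c_%s.npy"%tag,c,allow_pickle=True);save(f"pics/w_{tag}.png",im,None,1.5)
E
python3 -c "
from h import *
look('1')"
```

```text
top local mm [  1.2 100.4] yaw rel -88.2 sides [0.028 0.061 0.027 0.061]
```

```bash
cat >> h.py <<'E'
def tan(names=("wrist",)):
    "tan stripe of the carton top: centre and yaw"
    for n in names:
        c=calibration(n);im=get_image(n);h=cv2.cvtColor(im,cv2.COLOR_RGB2HSV)
        P=topix(c,np.c_[glob(np.array([[-42,205],[42,205],[42,-155],[-42,-155]])/1e3),[.22]*4])
        roi=np.zeros(im.shape[:2],np.uint8);cv2.fillConvexPoly(roi,np.int32(np.clip(P,-2000,2000)),1)
        m=cv2.inRange(h,(8,60,110),(28,255,255))*roi
        k=max(cv2.findContours(m,0,1)[0],key=cv2.contourArea)
        W=toplane(c,k.reshape(-1,2),.22)[:,:2]
        (cx,cy),_,_=r=cv2.minAreaRect(np.float32(W*1000));B=cv2.boxPoints(r)/1e3
        e=[B[1]-B[0],B[2]-B[1]];L=[np.linalg.norm(v) for v in e];v=e[int(np.argmax(L))];v=v*np.sign(v[1])
        print(n,"stripe local mm",np.round(loc(np.array([cx,cy])/1e3)*1e3,1),"yaw rel",round(np.degrees(np.arctan2(-v[0],v[1])-YAW),1),"sides",np.round(L,3))
        cv2.imwrite("pics/last_%s.png"%n,cv2.resize(cv2.cvtColor(im,cv2.COLOR_RGB2BGR),None,fx=1.5,fy=1.5))
E
python3 -c "
from h import *
tan(('wrist','top'))"
```

```text
wrist stripe local mm [ -0.9 164.8] yaw rel -88.0 sides [0.028 0.028]
top stripe local mm [  2.2 100.1] yaw rel -87.2 sides [0.025 0.025]
```

View pics/last_wrist.png

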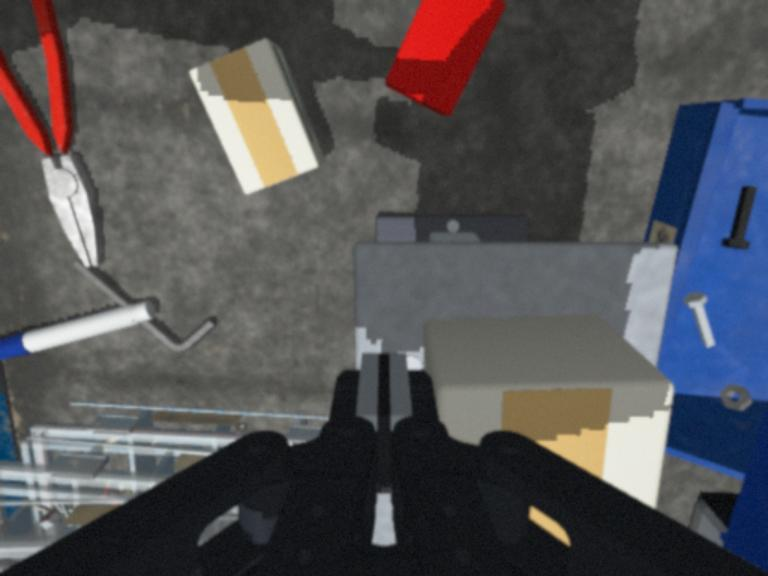

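```bash
cat >> h.py <<'E'
def edge(pts,z=.22):
    c=calibration("wrist");W=toplane(c,np.float64(pts)/1.5-.17,z)[:,:2];v=W[1]-W[0]
    print("local",np.round(loc(W)*1e3,1),"len",np.linalg.norm(v),"angle rel",np.degrees(np.arctan2(v[1],v[0])-YAW))
E
python3 -c "
from h import *
edge([(440,393),(670,382)]);edge([(425,320),(598,316)],.17);edge([(357,244),(674,247)],.17);print(get_state()['position'],loc(get_state()['position']))
c=calibration('wrist');print(topix(c,np.c_[glob(np.array([[-31,180],[31,180]])/1e3),[.22]*2])*1.5)"
```

```text
local [[-31.7 177.3]
 [ 27.2 181. ]] len 0.05903734087426704 angle rel 3.576324503705711
local [[-31.7 177.5]
 [ 29.  179.5]] len 0.060741863758777465 angle rel 1.8078841283715634
local [[-55.4 204.9]
 [ 51.1 204.5]] len 0.10654095146553205 angle rel -0.23585703768864325
[0.50022623 0.10871157 0.19533487] [-0.04531653  0.16851419]
[[442.82336448 383.59721828]
 [683.82344276 385.40024057]]
```

Emit:
{"name": "apply_moves", "arguments": {"steps": [0.1,0,0,0,0.2,0,0,0,0.2,0,0,0,-0.8,0,0,0,-1.8,1,1,0,-1.8,3,4,0,-1.8,6.5,7,0,-1.8,7,7,0]}}

```text
clock: 3.85
position: [0.4834, 0.1831, 0.2712]
ee_rot: [0.002, 0.686, 0.728, 0.005]
contact_force: [1.5, 0.2, 0.7]
width: -0.0
gripper_force: 0.0
```

```bash
python3 -c "
from h import *
tan(('wrist','top'));s=get_state();print(s['position'],loc(s['position']),s['clock'])"
```

```text
wrist stripe local mm [ 12.4 145.2] yaw rel 5.1 sides [0.011 0.005]
top stripe local mm [  0.9 133.3] yaw rel 0.9 sides [0.091 0.025]
[0.48183794 0.18088325 0.26744074] [-0.05990244  0.24154934] 3.95
```

View pics/last_wrist.png

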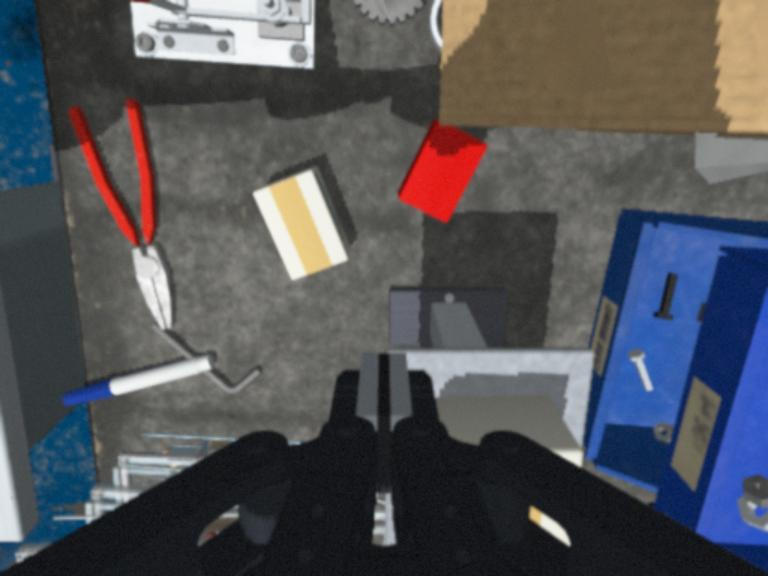

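Emit:
{"name": "apply_moves", "arguments": {"steps": [2,0,0,-0.3,4,-0.8,0,-0.3,5.5,-1.6,0,-0.3,6.2,-2.4,-2,-0.3,6.2,-2.6,-4.5,-0.3,6.2,-2.6,-6.7,-0.3,6.2,-2.6,-6.7,-0.3,6.2,-2.6,-6.7,-0.3], "jaw": 165}}

```text
clock: 4.62
position: [0.5426, 0.1518, 0.1968]
ee_rot: [-0.001, 0.688, 0.725, -0.002]
contact_force: [1.1, -0.3, 0.5]
width: 0.0302
gripper_force: 0.0
```

```bash
python3 -c "
from h import *
tan(('wrist','top'));s=get_state();print(s['position'],s['ee_rot'],loc(s['position']),s['clock'],s['width'])"
```

```text
wrist stripe local mm [  0.3 172.8] yaw rel -89.7 sides [0.011 0.028]
top stripe local mm [  1.  125.6] yaw rel 0.9 sides [0.078 0.025]
[0.54443673 0.15255625 0.19931435] [4.91653980e-04 6.88259907e-01 7.25463862e-01 4.93899113e-04] [0.00112804 0.20998499] 4.7167 0.030135612506082557
```

View pics/last_wrist.png

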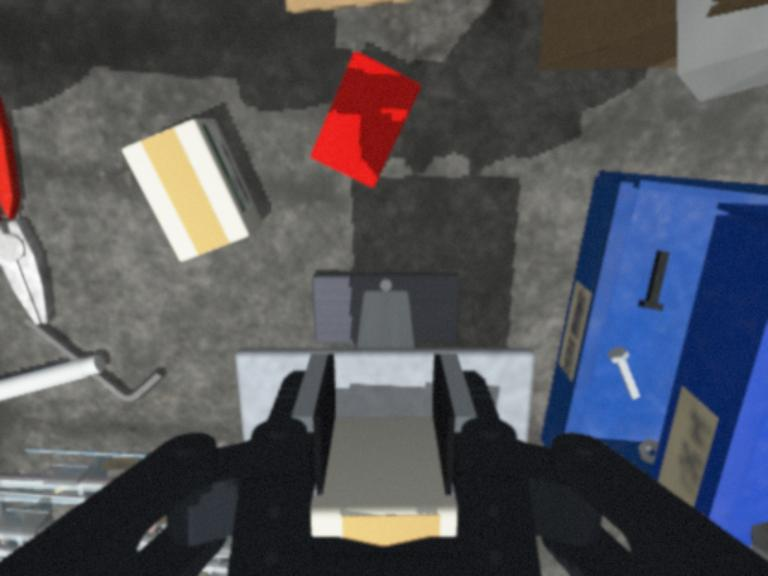

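Emit:
{"name": "apply_moves", "arguments": {"steps": [0.02,-0.4,0,0,0.04,-0.8,0,0,0.06,-1.2,0,0,0.09,-1.6,0,0,0.11,-2.0,0,0,0.13,-2.4,0,0,0.15,-2.8,0,0,0.17,-3.2,0,0]}}

```text
clock: 5.38
position: [0.5458, 0.121, 0.1987]
ee_rot: [-0.0, 0.688, 0.726, 0.001]
contact_force: [-0.3, 2.1, 2.0]
width: 0.0303
gripper_force: 1.3
```

```bash
python3 -c "
from h import *
tan(('wrist','top'));s=get_state();print(s['position'],s['ee_rot'],loc(s['position']),s['clock'],s['contact_force'])"
```

```text
wrist stripe local mm [ -0. 150.] yaw rel 0.0 sides [0.031 0.028]
top stripe local mm [ 0.4 99.1] yaw rel 0.1 sides [0.05  0.025]
[0.54565811 0.12005986 0.19837556] [ 3.33829227e-04  6.88308154e-01  7.25418316e-01 -2.01000854e-04] [0.00064702 0.17746921] 5.4833 [ 0.41479198 -0.30959614 -0.41368578]
```

Emit:
{"name": "apply_moves", "arguments": {"steps": [0.02,-0.4,0,0,0.05,-0.9,0,0,0.07,-1.4,0,0,0.1,-1.9,0,0,0.13,-2.4,0,0,0.15,-2.9,0,0,0.18,-3.4,0,0,0.2,-3.9,0,0]}}

```text
clock: 6.15
position: [0.5476, 0.0813, 0.1983]
ee_rot: [-0.0, 0.688, 0.726, -0.0]
contact_force: [-0.5, 2.7, 0.6]
width: 0.0302
gripper_force: 1.1
```

Emit:
{"name": "apply_moves", "arguments": {"steps": [0.03,-0.5,0,0,0.05,-1.0,0,0,0.08,-1.5,0,0,0.1,-2.0,0,0,0.13,-2.5,0,0,0.16,-3.0,0,0,0.18,-3.5,0,0,0.21,-4.0,0,0]}}

```text
clock: 6.82
position: [0.5496, 0.0414, 0.1983]
ee_rot: [-0.0, 0.688, 0.726, -0.0]
contact_force: [-0.6, 1.2, 0.2]
width: 0.0302
gripper_force: 0.9
```

```bash
python3 -c "
from h import *
tan(('wrist','top'));s=get_state();print(s['position'],s['ee_rot'],loc(s['position']),s['clock'],s['contact_force'])
c=calibration('wrist');print(c['xyz'])"
```

```text
wrist stripe local mm [-0.1 70.6] yaw rel 0.2 sides [0.031 0.028]
top stripe local mm [0.3 9.3] yaw rel -0.5 sides [0.03  0.025]
[0.54969221 0.04058435 0.19822351] [ 4.33699130e-04  6.88357054e-01  7.25371687e-01 -5.42288751e-04] [0.00051617 0.09789149] 6.9167 [-0.06690949  0.24926527 -0.37974778]
[0.54459666 0.11748405 0.34103704]
```

View pics/last_top.png

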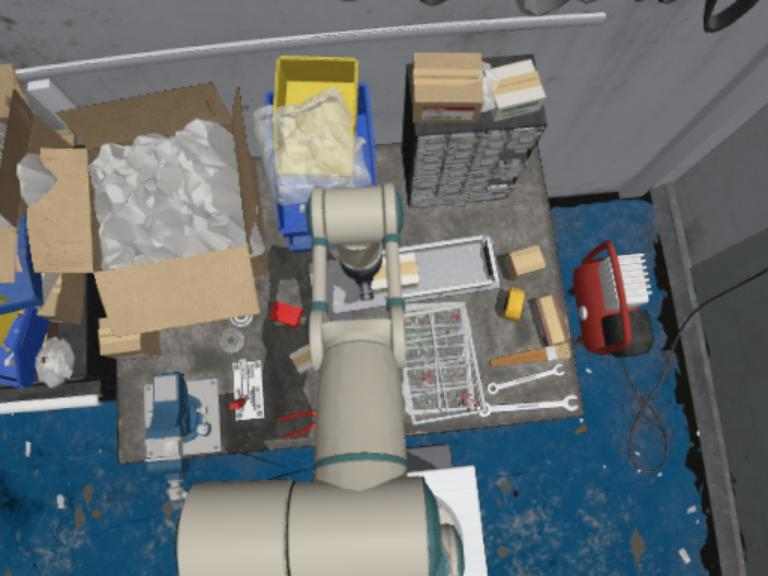

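```bash
python3 -c "
from h import *
c=calibration('top')
for z in(.35,.45,.5):print(z,toplane(c,np.float64([[355,185]])/1.5,z))
print(toplane(c,np.float64([[480,207]])/1.5,0),'cab front base')
c=calibration('side')
print('cab front base side view',toplane(c,[[392,207],[330,180]],0))
print('cab front top at its height',[ (z,toplane(c,[[345,68],[447,92]],z)[:,:2].round(3).tolist()) for z in(.25,.3,.35,.4)])"
```

```text
0.35 [[0.68217319 0.037214   0.35      ]]
0.45 [[0.64027816 0.0363353  0.45      ]]
0.5 [[0.61933064 0.03589595 0.5       ]]
[[ 0.74221308 -0.2542705   0.        ]] cab front base
cab front base side view [[ 7.67939372e-01 -2.80666104e-01  0.00000000e+00]
 [ 7.86783657e-01 -8.11854547e-02 -1.11022302e-16]]
cab front top at its height [(0.25, [[1.026, 0.003], [1.027, -0.304]]), (0.3, [[0.915, -0.032], [0.915, -0.308]]), (0.35, [[0.803, -0.068], [0.804, -0.311]]), (0.4, [[0.692, -0.103], [0.692, -0.314]])]
```

Emit:
{"name": "apply_moves", "arguments": {"steps": [0.02,-0.4,0,0,0.05,-0.9,0,0,0.07,-1.4,0,0,0.1,-1.9,0,0,0.13,-2.4,0,0,0.15,-2.9,0,0,0.18,-3.4,0,0,0.2,-3.9,0,0]}}

```text
clock: 7.58
position: [0.5516, 0.0022, 0.1982]
ee_rot: [0.0, 0.688, 0.726, -0.0]
contact_force: [0.2, 1.0, 0.2]
width: 0.0298
gripper_force: 0.4
```

Emit:
{"name": "apply_moves", "arguments": {"steps": [0.03,-0.5,0,0,0.05,-1.0,0,0,0.08,-1.5,0,0,0.1,-2.0,0,0,0.13,-2.5,0,0,0.16,-3.0,0,0,0.18,-3.5,0,0,0.21,-4.0,0,0]}}

```text
clock: 8.25
position: [0.5538, -0.0376, 0.1983]
ee_rot: [0.0, 0.688, 0.726, 0.0]
contact_force: [0.5, 1.1, -0.9]
width: 0.0304
gripper_force: 0.4
```

```bash
python3 -c "
from h import *
tan(('wrist','top'));s=get_state();print(s['position'],s['ee_rot'],loc(s['position']),s['clock'],s['contact_force'])"
```

```text
wrist stripe local mm [-0.1 -8.7] yaw rel 0.1 sides [0.03  0.028]
top stripe local mm [  0.4 -27.9] yaw rel -0.5 sides [0.045 0.025]
[ 0.55393732 -0.03818302  0.19837635] [ 4.03845997e-04  6.88397164e-01  7.25333812e-01 -2.09000722e-04] [0.00063309 0.0190099 ] 8.35 [ 0.72347159 -0.84614856  0.03572123]
```

View pics/last_wrist.png

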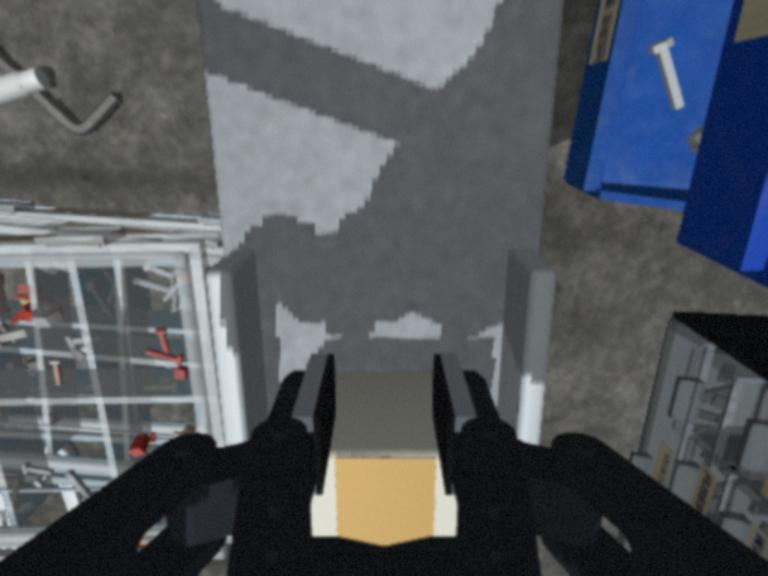

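Emit:
{"name": "apply_moves", "arguments": {"steps": [0.03,-0.6,0,0,0.06,-1.2,0,0,0.09,-1.8,0,0,0.12,-2.4,0,0,0.16,-3.0,0,0,0.19,-3.6,0,0,0.22,-4.2,0,0,0.25,-4.7,0,0]}}

```text
clock: 9.02
position: [0.5564, -0.0848, 0.1984]
ee_rot: [0.0, 0.688, 0.726, 0.0]
contact_force: [0.8, 1.5, 1.0]
width: 0.0302
gripper_force: 1.0
```

Emit:
{"name": "apply_moves", "arguments": {"steps": [0.01,-0.2,0,0,0.02,-0.4,0,0,0.03,-0.6,0,0,0.04,-0.8,0,0,0.05,-1.0,0,0,0.06,-1.2,0,0,0.07,-1.3,0,0]}}

```text
clock: 9.6
position: [0.557, -0.0972, 0.1984]
ee_rot: [0.0, 0.688, 0.726, 0.0]
contact_force: [-0.9, 3.3, 2.5]
width: 0.0302
gripper_force: 1.3
```

```bash
python3 -c "
from h import *
tan(('wrist','top'));s=get_state();print(s['position'],s['ee_rot'],loc(s['position']),s['clock'],s['contact_force'])"
```

```text
wrist stripe local mm [  0.  -68.2] yaw rel 0.0 sides [0.031 0.028]
top stripe local mm [  0.5 -96.9] yaw rel -0.5 sides [0.058 0.025]
[ 0.55699498 -0.09732008  0.19831888] [ 1.35764207e-04  6.88122996e-01  7.25594047e-01 -6.29755381e-05] [ 0.00059156 -0.04020615] 9.7 [-0.62550342  1.83465479  1.25313579]
```

Emit:
{"name": "apply_moves", "arguments": {"steps": [0,-0.1,0,0,0.01,-0.2,0,0,0.02,-0.3,0,0,0.02,-0.4,0,0,0.02,-0.4,0,0]}}

```text
clock: 10.12
position: [0.5572, -0.1013, 0.1983]
ee_rot: [0.0, 0.688, 0.726, -0.0]
contact_force: [-0.3, 2.4, 1.5]
width: 0.0303
gripper_force: 1.0
```

Emit:
{"name": "apply_moves", "arguments": {"steps": [0,-0.1,0,0,0,-0.1,0,0]}}

```text
clock: 10.28
position: [0.5572, -0.1023, 0.1983]
ee_rot: [0.0, 0.688, 0.726, -0.0]
contact_force: [0.7, 2.3, 1.8]
width: 0.0303
gripper_force: 1.0
```

Emit:
{"name": "apply_moves", "arguments": {"steps": [-0.02,0.5,0,0,-0.07,1.5,0,0,-0.12,2.5,1,0,-0.15,3,4,0,-1,5,7,0,-4,7,9,0,-7,10,10,0,-10,13,10,0]}}

```text
clock: 10.95
position: [0.4594, 0.0271, 0.3015]
ee_rot: [0.002, 0.688, 0.725, 0.002]
contact_force: [1.0, 0.2, -0.1]
width: 0.0302
gripper_force: 0.0
```

Emit:
{"name": "apply_moves", "arguments": {"steps": [-3,3,0,0,-6,6,0,0,-8,9,0,0,-8,9,0,0,-8,9,0,0]}}

```text
clock: 11.37
position: [0.3777, 0.1177, 0.2994]
ee_rot: [0.001, 0.686, 0.727, 0.001]
contact_force: [-0.4, -1.2, 0.3]
width: 0.03
gripper_force: 0.0
```

Run:
```python
from h import *
tan(('top',));s=get_state();print(s['position'],s['clock'],s['contact_force'])
a=cv2.imread("pics/last_top.png");b=a[200:340,280:580];cv2.imwrite("pics/fin.png",cv2.resize(b,None,fx=2.5,fy=2.5,interpolation=cv2.INTER_CUBIC))
```

```text
top stripe local mm [   0.5 -104.3] yaw rel -0.0 sides [0.094 0.025]
[0.37882099 0.1167045  0.29914362] 11.4167 [-0.18539005 -0.28238335 -0.89636775]
```

View pics/fin.png

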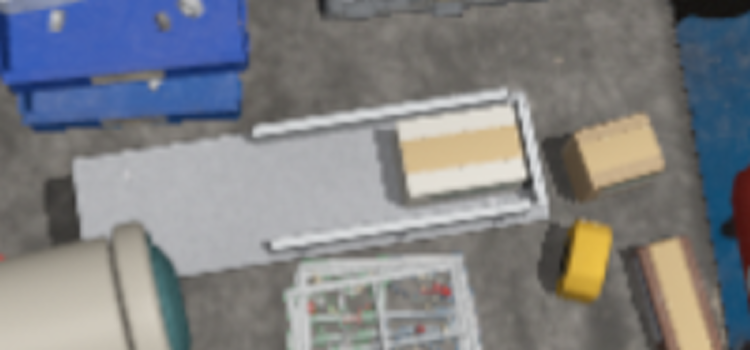

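The carton lies straight between the rails, with its front (525,155) just short of the stop pad. It measures x +0.5 mm, y −104 mm and yaw 0°, and the small carton and tape measure stand where they were.

```bash
python3 -c "
from rig import *
print(sign_off())"
```

```text
the job is handed in; nothing more can be done
None
```

The carton is straight in the lane, about 3 mm short of the end stop (x +0.5 mm, y −104 mm, yaw about 0° by the top camera); the gripper is clear, no rail contact was seen, and the job was handed in at about 11.4 s of robot time with no verdict returned.

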